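# Change over the sample lanes of the loader

### The job

One lane at a time may be out: first push the empty blue-tagged tray, which stands out of the sample loader, fully home; then hook a fingertip behind the lip of the red-tagged tray and draw it out along its lane all the way to its stop. Leave the yellow-tagged tray home, do not touch the tubes, which must stay standing in their trays, and leave the bottles beside the loader where they are. Work with the closed fingertips and a light hand: no tray is gripped or forced against its stop, and nothing is lifted.

Things in the scene. Friction and masses are not known exactly. Their poses are not given: they have to be found in the camera images.
- loader: Sample loader, fixed: grey deck 345 x 246 mm, 20 mm high, with three parallel lanes 75 mm apart (y = -75, 0, 75 mm here, order varies), guide rails between (30 mm high), white housing 75 mm high at the far end (x = 204 to 260 mm). Origin on the table below the middle lane; x along the lanes, away from the robot, towards home; z up. Lip points lie at x = +50 mm when home, -50 mm fully out.
- red_lip (a point): Lip of the red-tagged white tray (tag on the lip and pocket floor): middle of its top edge, on its far face (the one to hook behind), 67 mm above the table; axes as the loader's. The lip is an upright plate 56 mm wide, 6 mm thick, from here towards -x. Behind it (+x) an open pocket 77 mm long, floor 29 mm above the table; then a block 57 mm high with two sockets 96 and 128 mm behind the lip, a tube standing in each, cap tops 105 mm high.
- lane_red (a joint): How far the red tray is drawn out, m: 0 = fully home at its rear stop, 0.100 = fully out at its front stop, along the loader's -x. Slides with about 2 N of friction and stays where left. Starts home.
- blue_lip (a point): Lip of the blue-tagged white tray (tag on the lip and pocket floor): middle of its top edge, on its far face (the one to hook behind), 67 mm above the table; axes as the loader's. The lip is an upright plate 56 mm wide, 6 mm thick, from here towards -x. Behind it (+x) an open pocket 77 mm long, floor 29 mm above the table; then a block 57 mm high with two sockets 96 and 128 mm behind the lip, empty.
- lane_blue (a joint): How far the blue tray is drawn out, m: 0 = fully home at its rear stop, 0.100 = fully out at its front stop, along the loader's -x. Slides with about 2 N of friction and stays where left. Starts 50 to 95 mm out.
- yellow_lip (a point): Lip of the yellow-tagged white tray (tag on the lip and pocket floor): middle of its top edge, on its far face (the one to hook behind), 67 mm above the table; axes as the loader's. The lip is an upright plate 56 mm wide, 6 mm thick, from here towards -x. Behind it (+x) an open pocket 77 mm long, floor 29 mm above the table; then a block 57 mm high with two sockets 96 and 128 mm behind the lip, a tube standing in each, cap tops 105 mm high.
- lane_yellow (a joint): How far the yellow tray is drawn out, m: 0 = fully home at its rear stop, 0.100 = fully out at its front stop, along the loader's -x. Slides with about 2 N of friction and stays where left. Starts home; to be left alone.
- tube_red1_mid (a point): Loose sample tube with a red cap, 13 mm across, 76 mm long (cap 16 mm across), standing loosely in the block of the red lane's tray; this point is its centre, half-way up; its z axis is the tube's axis.
- tube_red2_mid (a point): Loose sample tube with a red cap, 13 mm across, 76 mm long (cap 16 mm across), standing loosely in the block of the red lane's tray; this point is its centre, half-way up; its z axis is the tube's axis.
- tube_yellow1_mid (a point): Loose sample tube with a yellow cap, 13 mm across, 76 mm long (cap 16 mm across), standing loosely in the block of the yellow lane's tray; this point is its centre, half-way up; its z axis is the tube's axis.
- tube_yellow2_mid (a point): Loose sample tube with a yellow cap, 13 mm across, 76 mm long (cap 16 mm across), standing loosely in the block of the yellow lane's tray; this point is its centre, half-way up; its z axis is the tube's axis.
- spray_mid (a point): White spray bottle, 72 mm across, 193 mm high, standing on the table to the left of the loader; its centre, 90 mm up.
- reagent_mid (a point): White reagent bottle with a blue cap, 60 mm across, 140 mm high, standing on the table to the right of the loader; its centre.

How it is judged:
By the outcome, as a careful person would: the job done as asked, in the order asked, and still so for the second after the job is handed in, with the robot touching nothing.
It also fails if it takes over 48 s, if anything falls off the work surface, if the arm or the gripper's body presses on something with over 40 N, if the wrist force passes 120 N, or if a joint passes its speed limit or range.

### The arm

A 6-joint arm with a two-finger parallel gripper is mounted at the origin on the work surface. World frame = base frame: x ahead of the robot, y to its left, z up, the work surface at z = 0. Lengths are in m, angles in rad, forces in N, time in s.
With the tool pointing down it reaches from about 0.3 to 0.775 m from the base axis. Payload 14.6 kg.
Tool frame: the origin (TCP) lies at the very end of the fingers, on their centre line; the grasp point (between the pads) lies 19 mm behind it; z points along the fingers, y is the line along which they close (so a half turn about z gives the same grasp; the last joint's range is limited). The gripper opens to 94 mm and grips with 3 to 60 N. Pads are 16 mm wide; open, the fingers measure 119 mm over their backs; the gripper's body (75 mm by 177 mm) begins 78 mm behind the grasp point.
Start: joints at [1.195, 0.3, 1.521, -0, 1.321, -0.067], TCP at [0.167, 0.524, 0.205] pointing down, gripper open.
Joint ranges: [-3.03, 3.03], [-0.79, 2.21], [0.23, 2.52], [-1.04, 4.18], [0, 3.07], [-2.55, 2.55]. Speed limits (rad/s): [2.22, 2.22, 2.57, 3.14, 3.14, 3.14].

### API

Orientations are given as [roll, pitch, yaw] about the fixed x, y, z axes, in that order (R = Rz(yaw) Ry(pitch) Rx(roll)).
In Python, from station import ctrl gives the robot as it stands.
- The arm moves only by the tool move_arm, never from a script. Its argument "increments" is a list of rows, each a list of 7 numbers: the opening, from 0 (shut) to 1 (fully open), then the shift along the tool's x, y, z in units of 50 mm (1.0 is 50 mm), then the turn, a rotation vector about the tool's x, y, z in rad. In form: [[claw, tx, ty, tz, rx, ry, rz], ...]. A call has 1 to 20 rows; each row shifts and turns the commanded pose from where the row before left it, along the tool's axes as they then stand; what a row does not reach is not made up. A row lasts 1/10 s, in which the tool goes at most 50 mm and 8.59 degrees, less where a joint would pass 70% of its speed; a pose out of reach is approached as far as the arm can. A call is refused whole if a number of a shift passes 1 or a number of a turn 0.15, either way. A call with a gripper value outside its range is refused whole. The fingers move at their own pace and stop on an object; "force" is the grip in N (left out, the last holds). Time passes only in rows, so rows that do not move let the fingers close. It gives the time, the measured TCP pose, the force, the opening and the grip force at its end, in the units of the state.
- ctrl.get_obs(): the state, without advancing time (a new reading comes with each control period).
- ctrl.camera(name): name is "side" or "top"; returns a dict with "color" (480x640x3 uint8, blue, green, red), "K" (3x3 intrinsics, pixels), "distortion" ([k1, k2, p1, p2, k3] as OpenCV has them; the pictures are not rectified), "pose" (4x4, takes a point from camera to world coordinates). Camera axes: x right, y down, z forward; pixel columns grow to the right and rows downward; lengths in m; the calibration is good to about 2 mm. A picture is of the moment at which its call begins. There is no depth.
- ctrl.hand_in(): hands the job in; it is judged then, once.
Trained networks look in a picture, given as the dict that the camera call returned (one of the last four; its "shot" number tells which), for a name from the list of things; names that differ only in an ending like _2 or _b are one class to them, and where a whole thing is asked for, a point or a joint stands for the part that bears it (a point fixed in the world has none). Each returns a list of dicts, best first, with "conf" (0 to 1); they miss things now and then, are a little off and sometimes report something else, mostly with a low value. They report only what shows in the picture. A call takes as long as a camera call.
- ctrl.cut_out(name, picture): "mask" (480x640 bool, what is visible of it) and "centre" ([row, column] in pixels, amid what is visible of it).
The state is a dict: "time_s": time; "qpos": joint angles; "joint_vel": joint speeds; "tau": joint torques, N m; "ee_pos": TCP position; "eef_rot": TCP orientation; "force": force on the tool from outside, world axes, zero at the start; "moment": the same for the moment, N m; "grip_width": finger opening in m; "grip_force": force on a finger pad.
Only numpy, scipy, OpenCV 4.12 (cv2) and the standard library are available. Lean on these libraries where they do the work, as an engineer would, in place of code of your own. Each camera call takes 0.05 s, during which the arm holds its last target. There are 200 camera calls.

## Working session

There is one attempt and no reset: what is moved stays moved. The work goes in short steps, Python scripts to look and compute and a tool call to move; the robot and the scene stay as the last step left them, time stands still between calls to the robot, and variables do not carry over. Pictures are saved under pics/ and viewed, at most 10 in all, crops included, and the job is handed in when it is done.

Besides the shell and the picture viewer there is one more tool, called after "Request:" as name(argument=value, ...) on one line, values as JSON. move_arm: Moves the arm, as the interface text tells. Its arguments: {"type":"object","properties":{"increments":{"type":"array","items":{"type":"array","items":{"type":"number"}}},"force":{"type":"number"}},"required":["increments"]}

```bash
mkdir -p pics; ls; python3 - <<'E'
from station import ctrl
import cv2,numpy as np
o=ctrl.get_obs();print(o)
for n in("top","side"):
    p=ctrl.camera(n);cv2.imwrite(f"pics/{n}0.png",p["color"]);print(n,p["K"],p["distortion"],p["pose"],p["shot"])
    for k in("red_lip","blue_lip","yellow_lip","tube_red1_mid","tube_yellow1_mid","spray_mid","reagent_mid","loader"):
        print(k,[(np.round(d["centre"]),round(d["conf"],2),int(d["mask"].sum())) for d in ctrl.cut_out(k,p)][:4])
E
```

```text
pics
{'time_s': 0.0, 'qpos': array([ 1.19541012e+00,  3.00459931e-01,  1.52156679e+00,  1.42883832e-05,
        1.32076311e+00, -6.66004715e-02]), 'joint_vel': array([-5.72724081e-06,  8.90402474e-04,  1.00526778e-03,  1.43839662e-03,
       -1.34702987e-03,  9.85311415e-04]), 'tau': array([ 1.49821758e-04, -5.31810915e+01, -3.52748072e+01,  7.08539109e-02,
        2.44087115e-02, -1.11290767e-04]), 'ee_pos': array([0.16704498, 0.5237317 , 0.20489852]), 'eef_rot': array([-3.14039904e+00, -9.34833082e-05,  2.83280332e+00]), 'force': array([-0.97513071, -0.53613852,  0.94524477]), 'moment': array([-0.0298056 ,  0.02791404,  0.02061317]), 'grip_force': 0.0, 'grip_width': 0.09414032089220825}
top [[506.00431602   0.         318.52021097]
 [  0.         506.00431602 240.50742728]
 [  0.           0.           1.        ]] [-0.14166141  0.          0.          0.          0.        ] [[-2.37641875e-02 -9.81613817e-01  1.89392656e-01  4.01924987e-01]
 [-9.99717589e-01  2.33207198e-02 -4.57005797e-03  1.08276688e-02]
 [ 6.92589727e-05 -1.89447773e-01 -9.81890797e-01  1.30249600e+00]
 [ 0.000
[... 707 characters left out ...]
307.7275707 ]
 [  0.         602.02325512 237.6532567 ]
 [  0.           0.           1.        ]] [0.01784785 0.         0.         0.         0.        ] [[-0.99454491 -0.04946898  0.09183273  0.50385545]
 [-0.10337809  0.58483138 -0.80454038  1.16958575]
 [-0.01390687 -0.80964503 -0.58675508  0.93507556]
 [ 0.          0.          0.          1.        ]] 2
red_lip [(array([268., 281.]), 0.67, 1265)]
blue_lip [(array([231., 306.]), 0.89, 984)]
yellow_lip [(array([248., 293.]), 0.82, 837)]
tube_red1_mid []
tube_yellow1_mid [(array([234., 279.]), 0.58, 90)]
spray_mid [(array([382., 344.]), 0.96, 3136)]
reagent_mid [(array([150., 374.]), 0.61, 756)]
loader [(array([262., 319.]), 0.92, 6417)]
```

```bash
python3 - <<'E'
import cv2
a=cv2.imread("pics/top0.png")[165:330,230:430];cv2.imwrite("pics/c1.png",cv2.resize(a,None,fx=3.6,fy=3.6,interpolation=2))
a=cv2.imread("pics/side0.png")[170:380,190:450];cv2.imwrite("pics/c2.png",cv2.resize(a,None,fx=2.8,fy=2.8,interpolation=2))
E
```

```text
(no output)
```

View pics/c1.png

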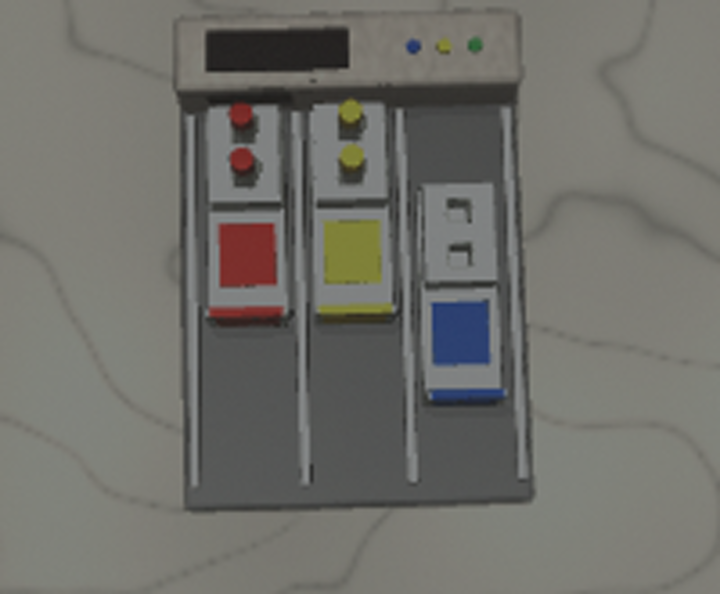

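View pics/c2.png

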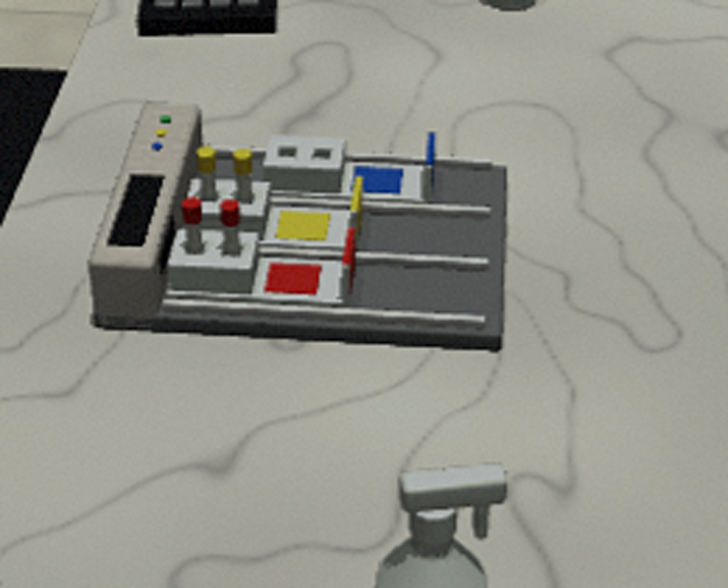

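View pics/top0.png

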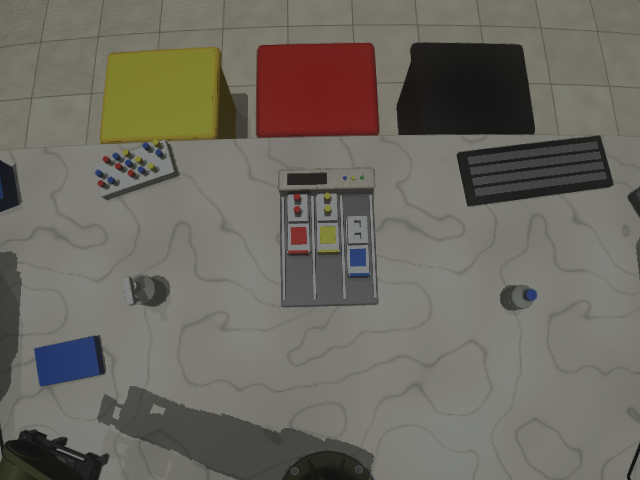

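The crops show red on the left, yellow in the middle and blue on the right. In the top picture, the blue lip is at about (360,273), the red lip at (298,251) and the yellow lip at (329,250). The tubes are standing, and the bottles are well clear. Next I fit the loader pose to the hand-read corners.

```bash
cat > h.py <<'E'
import cv2,numpy as np
from scipy.optimize import least_squares
from station import ctrl
def proj(P,c):
    T=np.linalg.inv(c["pose"]);r,_=cv2.Rodrigues(T[:3,:3])
    return cv2.projectPoints(np.array(P,float).reshape(-1,1,3),r,T[:3,3],c["K"],np.array(c["distortion"]))[0].reshape(-1,2)
def world(p,L):
    x,y,a=p[:3];L=np.array(L,float).reshape(-1,3);c,s=np.cos(a),np.sin(a)
    return np.c_[x+c*L[:,0]-s*L[:,1],y+s*L[:,0]+c*L[:,1],L[:,2]]
E
python3 - <<'E'
from h import *
t=ctrl.camera("top");s=ctrl.camera("side")
ct=lambda q:(np.array(q,float)+.5)/3.6-.5+[230,165]
cs=lambda q:(np.array(q,float)+.5)/2.8-.5+[190,170]
Lt=[[-.085,.123,.02],[-.085,-.123,.02],[.26,.123,.075],[.26,-.123,.075],[.05,.075,.067],[.05,0,.067]]
It=ct([[185,506],[533,496],[176,15],[521,10],[247,308],[355,306]])
Ls=[[-.085,.123,.02],[-.085,-.123,.02],[.26,.123,.075],[.204,.123,.075],[.204,-.123,.075],[.26,-.123,.075]]
Is=cs([[502,338],[506,166],[92,264],[164,277],[200,107],[147,102]])
bt=ct([[466,390]])
def f(p):
    b=[.05-p[3],-.075,.067]
    return np.r_[(proj(world(p,Lt+[b]),t)-np.r_[It,bt]).ravel(),(proj(world(p,Ls),s)-Is).ravel()]
r=least_squares(f,[.55,0,0,.07],loss="soft_l1");p=r.x
print(p,np.round(r.fun.reshape(-1,2),1));np.save("p.npy",p)
for n,L in(("blue lip",[.05-p[3],-.075,.067]),("red lip",[.05,.075,.067])):print(n,world(p,L))
E
```

```text
[ 0.5676496  -0.0179787   0.00494271  0.06146261] [[-0.4  1.2]
 [ 0.2  1.1]
 [-1.4  0.1]
 [-0.9 -1.1]
 [-0.6 -0.1]
 [-0.3 -0.4]
 [ 0.1 -0. ]
 [ 1.3 -1.2]
 [ 1.2 -0.7]
 [-1.3 -0.9]
 [-3.1 -4.4]
 [ 1.1 -1.7]
 [-0.9 -0.8]]
blue lip [[ 0.55655783 -0.09303444  0.067     ]]
red lip [[0.61727829 0.05726752 0.067     ]]
```

Request:
move_arm(increments=[[0,0,0,0,0,0,-0.105],[0,0,0,0,0,0,-0.105],[0,0,0,0,0,0,-0.104],[0,-0.32,-0.73,0,0,0,0],[0,-0.32,-0.73,0,0,0,0],[0,-0.32,-0.73,0,0,0,0],[0,-0.32,-0.73,0,0,0,0],[0,-0.32,-0.73,0,0,0,0],[0,-0.32,-0.73,0,0,0,0],[0,-0.32,-0.73,0,0,0,0],[0,-0.32,-0.73,0,0,0,0],[0,-0.32,-0.73,0,0,0,0],[0,-0.32,-0.73,0,0,0,0],[0,-0.32,-0.73,0,0,0,0],[0,-0.32,-0.73,0,0,0,0],[0,-0.32,-0.73,0,0,0,0],[0,-0.32,-0.73,0,0,0,0],[0,-0.32,-0.73,0,0,0,0],[0,-0.32,-0.73,0,0,0,0],[0,0,0,0,0,0,0]], force=10)

```text
time_s: 3.0
ee_pos: [0.4271, -0.0618, 0.2053]
eef_rot: [-3.141, -0.0, -3.14]
force: [0.1, 0.6, 0.0]
grip_width: 0.0005
grip_force: 0.0
```

Request:
move_arm(increments=[[0,-0.36,-0.16,0.3,0,0,0],[0,-0.36,-0.16,0.4,0,0,0],[0,-0.37,-0.15,0.4,0,0,0],[0,-0.37,-0.15,0.4,0,0,0],[0,0,0,0.5,0,0,0],[0,0,0,0.5,0,0,0],[0,0,0,0.4,0,0,0],[0,0,0,0.24,0,0,0],[0,0,0,0,0,0,0],[0,0,0,0,0,0,0]])

```text
time_s: 4.0
ee_pos: [0.4997, -0.0892, 0.0492]
eef_rot: [-3.141, 0.001, -3.136]
force: [-0.1, 0.5, 0.4]
grip_width: 0.0005
grip_force: 0.0
```

```bash
python3 - <<'E'
from h import *
o=ctrl.get_obs();print(o["ee_pos"],o["eef_rot"],o["force"])
t=ctrl.camera("top")["color"][200:320,260:400];s=ctrl.camera("side")["color"][170:310,210:400]
cv2.imwrite("pics/d1.png",np.vstack([cv2.resize(t,(420,300)),cv2.resize(s,(420,300))]))
E
```

```text
[ 0.49971532 -0.08919342  0.04922884] [-3.14138061e+00  7.77418010e-04 -3.13621556e+00] [-0.14173099  0.53217286  0.35213383]
```

View pics/d1.png

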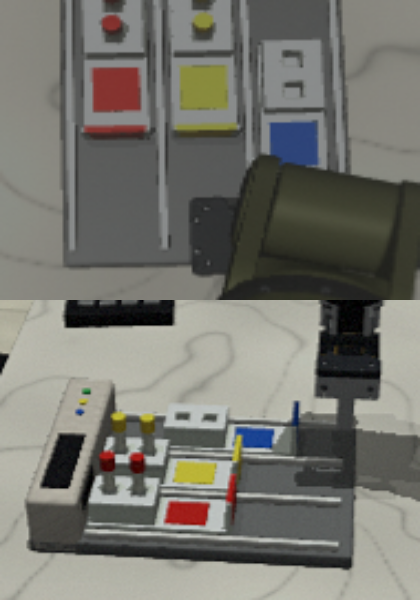

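Request:
move_arm(increments=[[0,-0.2,-0.08,0,0,0,0],[0,-0.3,0,0,0,0,0],[0,-0.2,0,0,0,0,0],[0,-0.1,0,0,0,0,0],[0,-0.06,0,0,0,0,0],[0,-0.06,0,0,0,0,0],[0,-0.06,0,0,0,0,0],[0,-0.06,0,0,0,0,0],[0,-0.06,0,0,0,0,0],[0,-0.06,0,0,0,0,0],[0,-0.06,0,0,0,0,0]])

```text
time_s: 5.2
ee_pos: [0.5605, -0.093, 0.0484]
eef_rot: [3.142, -0.0, -3.136]
force: [-1.8, -0.5, -0.8]
grip_width: 0.0004
grip_force: 1.1
```

Request:
move_arm(increments=[[0,-0.08,0,0,0,0,0],[0,-0.08,0,0,0,0,0],[0,-0.08,0,0,0,0,0],[0,-0.08,0,0,0,0,0],[0,-0.08,0,0,0,0,0],[0,-0.08,0,0,0,0,0],[0,-0.08,0,0,0,0,0],[0,-0.04,0,0,0,0,0]])

```text
time_s: 6.0
ee_pos: [0.5908, -0.0928, 0.0485]
eef_rot: [-3.142, 0.0, -3.136]
force: [-2.4, -1.0, -0.2]
grip_width: 0.0003
grip_force: 1.0
```

Request:
move_arm(increments=[[0,-0.04,0,0,0,0,0],[0,-0.03,0,0,0,0,0],[0,0,0,0,0,0,0]])

```text
time_s: 6.3
ee_pos: [0.5941, -0.0927, 0.0485]
eef_rot: [3.142, 0.001, -3.136]
force: [-0.6, 0.8, -0.0]
grip_width: 0.0004
grip_force: 0.2
```

Request:
move_arm(increments=[[0,-0.03,0,0,0,0,0],[0,-0.03,0,0,0,0,0],[0,-0.03,0,0,0,0,0]])

```text
time_s: 6.6
ee_pos: [0.5985, -0.0927, 0.0486]
eef_rot: [3.142, 0.0, -3.136]
force: [-1.1, -0.1, 0.2]
grip_width: 0.0009
grip_force: 1.0
```

Request:
move_arm(increments=[[0,-0.02,0,0,0,0,0],[0,-0.02,0,0,0,0,0]])

```text
time_s: 6.8
ee_pos: [0.6005, -0.0927, 0.0485]
eef_rot: [3.142, 0.0, -3.136]
force: [-1.2, 1.2, 1.6]
grip_width: 0.0003
grip_force: 1.0
```

Request:
move_arm(increments=[[0,-0.02,0,0,0,0,0],[0,-0.02,0,0,0,0,0]])

```text
time_s: 7.0
ee_pos: [0.6025, -0.0927, 0.0485]
eef_rot: [3.142, 0.0, -3.136]
force: [-1.6, 1.1, 1.8]
grip_width: 0.0003
grip_force: 1.0
```

Request:
move_arm(increments=[[0,-0.02,0,0,0,0,0],[0,-0.02,0,0,0,0,0]])

```text
time_s: 7.2
ee_pos: [0.6045, -0.0927, 0.0485]
eef_rot: [3.142, 0.0, -3.136]
force: [-1.8, 0.2, 1.4]
grip_width: 0.0005
grip_force: 1.0
```

```bash
python3 - <<'E'
from h import *
o=ctrl.get_obs();print(o["ee_pos"],o["force"])
E
```

```text
[ 0.6044896  -0.09273801  0.04849465] [-1.82217773  0.19879398  1.38025217]
```

Not yet at the stop, so I keep going in 1 mm steps.

Request:
move_arm(increments=[[0,-0.02,0,0,0,0,0],[0,0,0,0,0,0,0]])

```text
time_s: 7.4
ee_pos: [0.6049, -0.0928, 0.0485]
eef_rot: [3.141, -0.002, -3.136]
force: [-8.3, 0.8, 4.9]
grip_width: 0.0003
grip_force: 3.7
```

Request:
move_arm(increments=[[0,-0.02,0,0,0,0,0],[0,0,0,0,0,0,0]])

```text
time_s: 7.6
ee_pos: [0.6049, -0.0927, 0.0485]
eef_rot: [3.141, -0.004, -3.136]
force: [-15.8, 0.2, 10.5]
grip_width: 0.0008
grip_force: 7.8
```

Request:
move_arm(increments=[[0,0.3,0,0,0,0,0],[0,0.5,0,0,0,0,0],[0,0,0,-0.6,0,0,0],[0,0,0,-0.7,0,0,0],[0,0,0,-0.7,0,0,0],[0,0,0,-0.4,0,0,0],[0,0,0,0,0,0,0],[0,-0.25,0.5,0,0,0,0],[0,-0.25,0.5,0,0,0,0],[0,-0.25,0.5,0,0,0,0],[0,-0.25,0.5,0,0,0,0],[0,-0.25,0.5,0,0,0,0],[0,-0.25,0.5,0,0,0,0],[0,0,0,0,0,0,0],[0,0,0,0,0,0,0]])

```text
time_s: 9.1
ee_pos: [0.6402, 0.0575, 0.1668]
eef_rot: [-3.141, -0.002, -3.136]
force: [1.1, 0.4, -0.9]
grip_width: 0.0004
grip_force: 0.0
```

```bash
python3 - <<'E'
from h import *
o=ctrl.get_obs();print(o["ee_pos"],o["eef_rot"],o["force"])
t=ctrl.camera("top")["color"][170:310,260:400];s=ctrl.camera("side")["color"][170:310,210:400]
cv2.imwrite("pics/d2.png",np.vstack([cv2.resize(t,(420,300)),cv2.resize(s,(420,300))]))
E
```

```text
[0.64023107 0.05753582 0.16682223] [-3.14139218e+00 -1.79054492e-03 -3.13556445e+00] [ 1.05853302  0.36472017 -0.94053258]
```

View pics/d2.png

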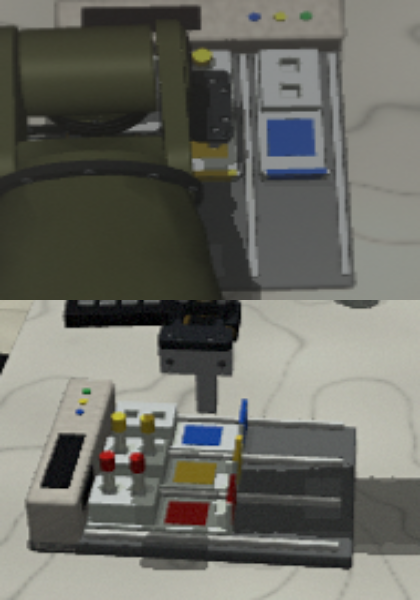

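Blue is level with yellow, so it is home. The finger hangs above the red pocket and the tubes are standing. Now I descend.

Request:
move_arm(increments=[[0,0,0,0.4,0,0,0],[0,0,0,0.5,0,0,0],[0,0,0,0.5,0,0,0],[0,0,0,0.4,0,0,0],[0,0,0,0.3,0,0,0],[0,0,0,0.2,0,0,0],[0,0,0,0.14,0,0,0],[0,0,0,0,0,0,0]])

```text
time_s: 10.0
ee_pos: [0.6404, 0.0572, 0.046]
eef_rot: [-3.142, -0.001, -3.137]
force: [0.0, -0.6, 0.0]
grip_width: 0.0004
grip_force: 0.0
```

Request:
move_arm(increments=[[0,0.08,0,0,0,0,0],[0,0.06,0,0,0,0,0],[0,0.04,0,0,0,0,0],[0,0.03,0,0,0,0,0],[0,0.03,0,0,0,0,0]])

```text
time_s: 10.5
ee_pos: [0.6288, 0.0574, 0.0469]
eef_rot: [3.142, 0.001, -3.136]
force: [1.9, 1.2, -0.3]
grip_width: 0.0005
grip_force: 1.1
```

Request:
move_arm(increments=[[0,0.03,0,0,0,0,0],[0,0.04,0,0,0,0,0],[0,0.05,0,0,0,0,0],[0,0.06,0,0,0,0,0],[0,0.06,0,0,0,0,0],[0,0.06,0,0,0,0,0],[0,0.06,0,0,0,0,0],[0,0.06,0,0,0,0,0],[0,0.06,0,0,0,0,0],[0,0.06,0,0,0,0,0],[0,0.06,0,0,0,0,0],[0,0.06,0,0,0,0,0],[0,0.06,0,0,0,0,0],[0,0.06,0,0,0,0,0],[0,0.06,0,0,0,0,0],[0,0.06,0,0,0,0,0],[0,0.06,0,0,0,0,0],[0,0.06,0,0,0,0,0],[0,0.06,0,0,0,0,0],[0,0.06,0,0,0,0,0]])

```text
time_s: 12.5
ee_pos: [0.5713, 0.0571, 0.0464]
eef_rot: [3.142, -0.0, -3.136]
force: [2.1, 1.3, 0.1]
grip_width: 0.0004
grip_force: 1.1
```

Request:
move_arm(increments=[[0,0.06,0,0,0,0,0],[0,0.06,0,0,0,0,0],[0,0.06,0,0,0,0,0],[0,0.06,0,0,0,0,0],[0,0.06,0,0,0,0,0],[0,0.06,0,0,0,0,0],[0,0.06,0,0,0,0,0],[0,0.06,0,0,0,0,0],[0,0.06,0,0,0,0,0],[0,0.06,0,0,0,0,0],[0,0.05,0,0,0,0,0],[0,0.04,0,0,0,0,0],[0,0.03,0,0,0,0,0]])

```text
time_s: 13.8
ee_pos: [0.5354, 0.0569, 0.0464]
eef_rot: [-3.142, -0.0, -3.136]
force: [1.6, 1.8, -2.0]
grip_width: 0.0005
grip_force: 1.0
```

Request:
move_arm(increments=[[0,0.03,0,0,0,0,0],[0,0.02,0,0,0,0,0],[0,0.02,0,0,0,0,0]])

```text
time_s: 14.1
ee_pos: [0.532, 0.0568, 0.0464]
eef_rot: [-3.142, -0.0, -3.136]
force: [2.1, 0.6, -1.4]
grip_width: 0.0008
grip_force: 1.0
```

Request:
move_arm(increments=[[0,0.02,0,0,0,0,0],[0,0.02,0,0,0,0,0]])

```text
time_s: 14.3
ee_pos: [0.53, 0.0568, 0.0464]
eef_rot: [-3.142, -0.0, -3.136]
force: [2.3, 1.6, -0.8]
grip_width: 0.0002
grip_force: 1.0
```

Request:
move_arm(increments=[[0,0.02,0,0,0,0,0],[0,0,0,0,0,0,0]])

```text
time_s: 14.5
ee_pos: [0.5294, 0.0568, 0.0465]
eef_rot: [-3.142, 0.001, -3.136]
force: [4.9, 2.0, -2.8]
grip_width: 0.0009
grip_force: 2.4
```

Request:
move_arm(increments=[[0,0.02,0,0,0,0,0],[0,0,0,0,0,0,0]])

```text
time_s: 14.7
ee_pos: [0.5293, 0.0568, 0.0465]
eef_rot: [3.142, 0.003, -3.136]
force: [12.1, 1.6, -7.4]
grip_width: 0.0009
grip_force: 6.1
```

Red is at its stop. I back off inside the pocket, rise clear and retreat.

Request:
move_arm(increments=[[0,-0.1,0,0,0,0,0],[0,-0.16,0,0,0,0,0],[0,0,0,0,0,0,0],[0,0,0,-0.3,0,0,0],[0,0,0,-0.6,0,0,0],[0,0,0,-0.7,0,0,0],[0,0,0,-0.7,0,0,0],[0,0,0,-0.6,0,0,0],[0,0.5,0,-0.3,0,0,0],[0,0.6,0,0,0,0,0],[0,0.6,0,0,0,0,0],[0,0.6,0,0,0,0,0],[0,0.5,0,0,0,0,0],[0,0,0,0,0,0,0],[0,0,0,0,0,0,0]])

```text
time_s: 16.2
ee_pos: [0.4013, 0.0562, 0.2068]
eef_rot: [-3.142, 0.001, -3.136]
force: [-0.9, -0.1, -0.7]
grip_width: 0.0007
grip_force: 0.0
```

```bash
python3 - <<'E'
from h import *
o=ctrl.get_obs();print(o["time_s"],o["ee_pos"],o["force"])
t=ctrl.camera("top")["color"][160:310,110:550];s=ctrl.camera("side")["color"][170:310,190:450]
cv2.imwrite("pics/d3.png",np.vstack([cv2.resize(t,(640,218)),cv2.resize(s,(640,345))]))
E
```

```text
16.2 [0.40127897 0.05616281 0.20682118] [-0.94203949 -0.07891473 -0.66906704]
```

View pics/d3.png

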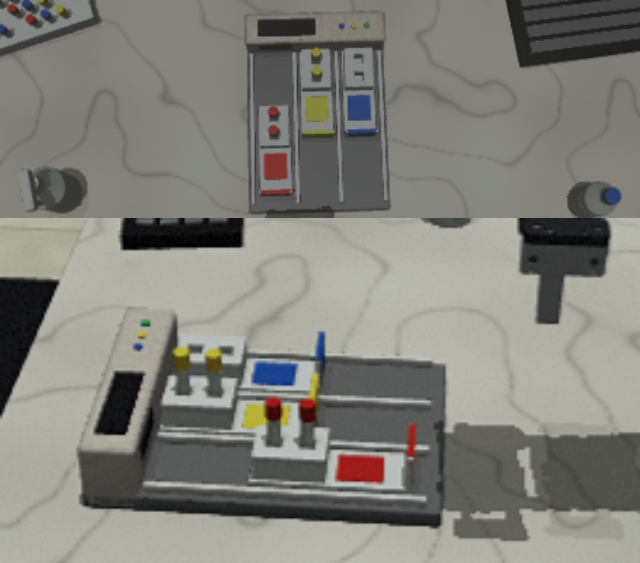

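The picture shows the red lip at the front end of its lane, near (275,192). Blue and yellow are home, all the tubes are upright, the bottles have not moved and the arm is clear.

```bash
python3 -c "
from station import ctrl
print(ctrl.hand_in())"
```

```text
the job is handed in; nothing more can be done
None
```

The job is handed in at about 16 s: I pushed the blue tray home to its stop first, then drew the red tray out to its stop; yellow is still home, the tubes are standing, the bottles are unmoved and the arm is clear, with at most about 19 N measured at a stop.

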